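Set and pin the tail jaw of a bar clamp

ROBOT

A 6-joint arm with a two-finger parallel gripper is mounted at the origin on the work surface. World frame = base frame: x ahead of the robot, y to its left, z up, the work surface at z = 0. Lengths are in m, angles in rad, forces in N, time in s.
With the tool pointing down it reaches from about 0.25 to 0.775 m from the base axis. Payload 4 kg.
Tool frame: the origin (TCP) lies at the very end of the fingers, on their centre line; the grasp point (between the pads) lies 19 mm behind it; z points along the fingers, y is the line along which they close (so a half turn about z gives the same grasp; the last joint's range is limited). The gripper opens to 94 mm and grips with 3 to 60 N. Pads are 16 mm wide; open, the fingers measure 119 mm over their backs; the gripper's body (75 mm by 177 mm) begins 78 mm behind the grasp point.
Start: joints at [1.196, 0.087, 1.371, -0, 1.684, -0.103], TCP at [0.148, 0.53, 0.206] pointing down, gripper open.
Joint ranges: [-3.1, 3.1], [-0.76, 2.03], [0.27, 2.55], [-1.08, 4.22], [0.17, 2.65], [-2.57, 2.57]. Speed limits (rad/s): [2.79, 2.79, 3.14, 3.14, 3.14, 3.14].

INTERFACE

Orientations are given as [roll, pitch, yaw] about the fixed x, y, z axes, in that order (R = Rz(yaw) Ry(pitch) Rx(roll)).
In Python, from bench import robot gives the robot as it stands. The module is installed in compiled form; this text tells all that it offers.
- The arm moves only by the tool move_arm, never from a script. Its argument "deltas" is one flat list of numbers, 7 for each row, row after row: the turn, a rotation vector about the tool's x, y, z in rad, then the shift along the tool's x, y, z in cm, then the closure, from -1 (fully open) to 1 (shut). A call has 1 to 8 rows; each row is the pose to reach, as a shift and turn from the pose commanded when the call began, along the tool's axes at that moment; what a row does not reach only later rows make up. A row lasts 1/10 s, in which the tool goes at most 50 mm and 8.59 degrees, less where a joint would pass 70% of its speed; a pose out of reach is approached as far as the arm can. A call with a gripper value outside its range is refused whole. The fingers move at their own pace and stop on an object; the grip force is fixed at half the most. Time passes only in rows, so rows that repeat a pose let the fingers close. It gives the time, the measured TCP pose, the force, the opening and the grip force at its end, in the units of the state.
- robot.get_obs(): the state, without advancing time (a new reading comes with each control period).
- robot.snapshot(name): name is "scene" or "top"; returns a dict with "image" (384x512x3 uint8, red, green, blue), "depth" (384x512 float32, m along the optical axis (not along the pixel's ray), 0 where there is no reading), "fov_y" (degrees; the focal length in pixels is half the picture's height over the tangent of half this angle, whatever the lens; pixels are square), "cx", "cy" (the principal point, pixels), "D" ([k1, k2, p1, p2, k3] as OpenCV has them; the pictures are not rectified), "origin" and "orientation" of the camera in the world. Camera axes: x right, y up, looking along -z (the intrinsics and any distortion apply to the point x, -y, -z); pixel columns grow to the right and rows downward; lengths in m; the calibration is good to about 2 mm. A picture is of the moment at which its call begins.
- robot.close_job(): hands the job in; it is judged then, once.
The state is a dict: "time": time; "joint_positions": joint angles; "qvel": joint speeds; "joint_torque": joint torques, N m; "tool_pos": TCP position; "ee_rot": TCP orientation; "wrist_force": force on the tool from outside, world axes, zero at the start; "wrist_torque": the same for the moment, N m; "width": finger opening in m; "finger_force": force on a finger pad.
Only numpy, scipy, OpenCV 4.12 (cv2) and the standard library are available. Lean on these libraries where they do the work, as an engineer would, in place of code of your own. Each camera call takes 0.05 s, during which the arm holds its last target. There are 200 camera calls.

TASK

Set the bar clamp for the next glue-up: slide its blue tail jaw along the wooden bar to the hole beside the orange crayon stroke, and thread the long red-topped pin down through the jaw's upper cheek, the bar and the lower cheek until its collar sits fully home on the jaw. The stroke was drawn by eye and the jaw hides the hole, so feel for it with light pressure and never force the pin. Let go of the pin when it is home and leave everything else where it is.

Things in the scene. Friction and masses are not known exactly. Their poses are not given: they have to be found in the camera images.
- bar: Bar clamp fixed to the bench: hardwood bar 45 mm wide (x), 22 thick, 500 long (y) on two bearers, top face 57 mm above the bench. Origin: on the bench under its centre line, 200 mm from the plain end; +y runs along the bar to the screw head. Vertical 11 mm holes drilled by hand on the centre line, about 55 mm apart, places not exact. Over 60 N from the pin spoils it; 5 N is ample for feeling.
- jaw: Blue cast jaw, a yoke 63 (x) x 56 mm (y) round the bar; slides along the bar's y with 3 N of friction, stays where left, cannot lift or turn, axes as the bar's. Origin: centre of its vertical 11 mm hole, at the top face of the 8.5 mm upper cheek, 66 mm above the bench. Below the origin: bar's top 9 mm, lower cheek (same hole) 31.5 to 40 mm. Starts 60 to 280 mm on the +y side of the orange mark.
- jaw_plate (a point): The jaw's upright face plate beside the bar, the part to hold: 12 mm thick along the bar (y), 62 mm long (x), 40 mm high, free on both sides. The point is at the middle of its top edge, 62 mm in x and 22 mm in y from the jaw's origin, level with the jaw's top (66 mm above the bench).
- jaw_ball (a point): Spring ball inside the lower cheek's hole (out of sight), 36 mm below the jaw's top. The pin's end meets it when the collar is still about 13 mm above the jaw; a push of 8 to 15 N takes the pin past it and home, and then it keeps the pin from falling out.
- mark_orange: Orange crayon stroke straight across the bar's top face, 6 mm wide along the bar and 44 mm long, drawn by eye close beside the wanted hole, on one side of it or the other. Origin: the stroke's middle, on the bar's centre line. The wanted hole's centre is on the centre line 9 to 24 mm from it, towards +y or -y of the bar; no other hole is within 29 mm. The jaw hides stroke and hole once over them.
- mark_blue: Blue crayon stroke of the same kind beside another hole; not wanted.
- mark_green: Green crayon stroke of the same kind beside another hole; not wanted.
- pin: The clamp pin, 70 g: steel shank 10 mm in diameter and 46 mm long below the collar, its end cut square with just the edge broken (0.6 mm); collar 22 mm across, 5 mm thick; above it a red round grip 15 mm in diameter, 28 mm long. Origin: on the axis at the collar's underside; z along the axis to the grip. It starts upright in one of the block's three holes, the collar on the block's top.
- short_pin: Black-topped pin of another clamp, shank only 26 mm, otherwise like the red one, in the block; leave it there. Origin at the collar's underside.
- drift: Brass-topped drift, shank 7 mm in diameter and 50 mm long, grip 12 mm in diameter, in the block; leave it there. Origin at the collar's underside.
- block: Light wooden block 150 (x) x 60 (y) x 55 mm high, fixed to the bench, with a row of three 13.5 mm holes 45 mm apart along its x. Origin: centre of its underside.
- drill: Yellow and black cordless drill standing on its battery at the far right; leave it alone.
- tape: Yellow tape measure, 70 x 36 x 67 mm, near left; leave it alone.
- square: Orange triangular speed square lying beyond the bar; leave it alone.
- mallet: Wooden mallet lying at the far left; leave it alone.
- glue: Yellow glue bottle, 62 mm across and 170 mm high, standing beyond the bar at the right; leave it alone.
- offcut: Pine offcut 140 x 60 x 19 mm lying beyond the bar; leave it alone.
- screwdriver: Red-handled screwdriver lying near left; leave it alone.

How it is judged:
On the way, in this order (a step that is already met when the one before it is completed fails the run):
1. the jaw has been slid to the orange mark (jaw hole within 27 mm of the mark) (horizontal distance between jaw and mark_orange below 0.027 m), for 0.1 s.
2. the pin has passed through the upper cheek into the bar's hole at the mark (collar less than 32 mm above the jaw, pin upright in the jaw's hole) (z of pin in the frame of jaw below 0.032 m and horizontal distance between pin and jaw below 0.005 m and horizontal distance between jaw and mark_orange below 0.027 m), for 0.05 s.
At the end, for the whole second after the job is handed in: The pin stands at rest in the jaw's hole, collar within 2 mm of the jaw's top face, within 3 mm of the hole's axis and upright to 0.06 rad, with the jaw's hole within 27 mm of the orange mark; released (z of pin in the frame of jaw between -0.003 and 0.002 m and horizontal distance between pin and jaw below 0.003 m and angle between the z axis of pin and the z axis of jaw, either way round below 0.06 rad and horizontal distance between jaw and mark_orange below 0.027 m and linear speed of pin below 0.02 m/s); the robot touches nothing.
It fails at once if the pin is forced: more than 60 N between the pin and the clamp (bar or jaw) (contact force between pin and bar above 60 N).
It fails at once if one of the other two pins is taken out of the block or tipped (moved more than 15 mm) (distance of any of short_pin, drift from where it was at the start of the episode above 0.015 m).
It fails at once if something else on the bench is disturbed (moved more than 20 mm) (distance of any of drill, tape, square, mallet, glue, offcut, screwdriver from where it was at the start of the episode above 0.02 m).
It also fails if it takes over 72 s, if anything falls off the work surface, if the arm or the gripper's body presses on something with over 40 N, if the wrist force passes 120 N, or if a joint passes its speed limit or range.

## Working session

There is one attempt and no reset: what is moved stays moved. The work goes in short steps, Python scripts to look and compute and a tool call to move; the robot and the scene stay as the last step left them, time stands still between calls to the robot, and variables do not carry over. Pictures are saved under pics/ and viewed, at most 10 in all, crops included, and the job is handed in when it is done.

Besides the shell and the picture viewer there is one more tool, called after "Emit:" as name(argument=value, ...), one argument or row to a line, values as JSON. move_arm: Moves the arm, as the interface text tells. Its arguments: {"type":"object","properties":{"deltas":{"type":"array","items":{"type":"number"}}},"required":["deltas"]}

```bash
mkdir -p pics
cat > h.py <<'E'
import numpy as np, cv2, pickle
from scipy.spatial.transform import Rotation as R
from bench import robot
def snap(n,f):
    s=robot.snapshot(n); cv2.imwrite(f'pics/{f}.png',cv2.cvtColor(s['image'],cv2.COLOR_RGB2BGR)); pickle.dump(s,open(f'pics/{f}.pkl','wb')); return s
def load(f): return pickle.load(open(f'pics/{f}.pkl','rb'))
def rot(o):
    o=np.array(o,float)
    if o.shape==(3,3): return o
    return R.from_euler('xyz',o).as_matrix() if o.size==3 else R.from_quat(o).as_matrix()
def ray(s,u,v):
    f=s['image'].shape[0]/2/np.tan(np.radians(s['fov_y'])/2)
    K=np.array([[f,0,s['cx']],[0,f,s['cy']],[0,0,1]])
    p=cv2.undistortPoints(np.array([[[u,v]]],float),K,np.array(s['D'],float))[0,0]
    return np.array(s['origin']),rot(s['orientation'])@np.array([p[0],-p[1],-1])
def onz(s,u,v,z):
    o,d=ray(s,u,v); return o+d*(z-o[2])/d[2]
def dep(s,u,v):
    o,d=ray(s,u,v); return o+d*s['depth'][int(round(v)),int(round(u))]
E
python3 - <<'E'
from h import *
for n in('scene','top'):
    s=snap(n,n+'0'); print(n,s['origin'],s['orientation'],s['fov_y'],s['cx'],s['cy'],s['D'])
a=[cv2.resize(cv2.imread(f'pics/{n}0.png'),(800,600),interpolation=cv2.INTER_CUBIC) for n in('scene','top')]
for n,i in zip('st',a): cv2.imwrite(f'pics/{n}0b.png',i)
o=robot.get_obs(); print(o)
E
```

```text
scene [1.29082819 0.49837236 1.25146656] [ 0.63094635 -0.01686731  2.23048029] 45.17503194988123 251.275997715616 194.59777960610597 [-0.11137637  0.          0.          0.          0.        ]
top [ 0.4455744  -0.00922053  1.25585943] [ 0.1114393  -0.01447479 -1.55656725] 48.13114701010076 258.614537226373 186.66158501581913 [-0.16028941  0.          0.          0.          0.        ]
{'time': 0.1, 'joint_positions': array([ 1.19589757e+00,  8.78765177e-02,  1.37208022e+00, -5.95263792e-05,
        1.68358612e+00, -1.03085341e-01]), 'qvel': array([-0.00026324, -0.00177902, -0.00319539,  0.00163039, -0.0012731 ,
       -0.00054903]), 'joint_torque': array([ 1.43692734e-03, -3.41250515e+01, -3.03301728e+01,  7.19008804e-02,
        3.04492994e-02, -1.02440970e-04]), 'tool_pos': array([0.14750124, 0.52934798, 0.20443533]), 'ee_rot': array([-3.13964672e+00, -1.41834043e-04,  2.86977246e+00]), 'wrist_force': array([ 0.19844141, -0.2992801 , -0.61629091]), 'wrist_torque': array([-0.00848685,  0.02069786,  0.00111974]), 'finger_force': 0.0, 'width': 0.09394824737773265}
```

View pics/s0b.png

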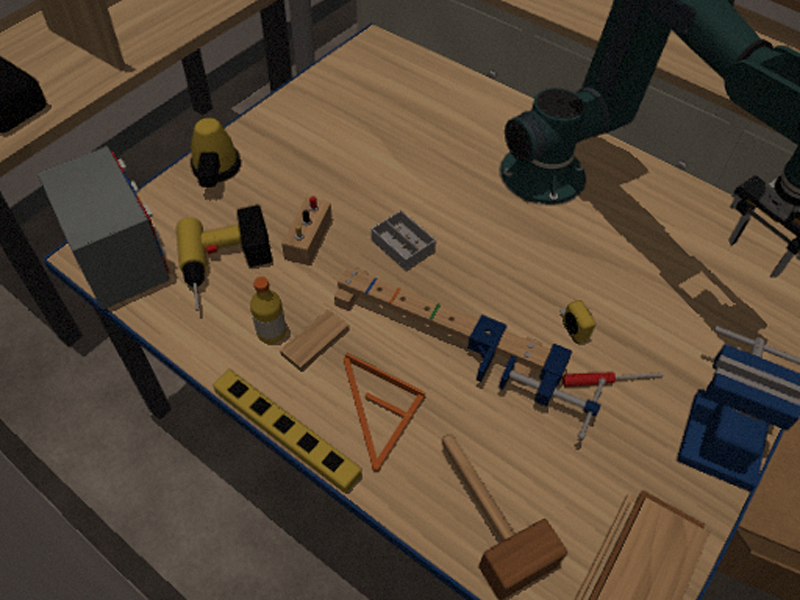

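View pics/t0b.png

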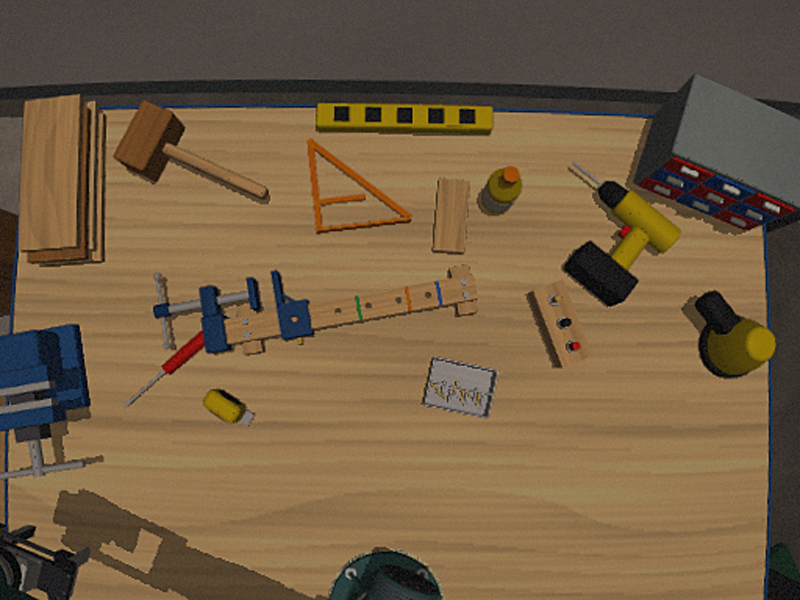

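Run:
```python
from h import *
i=cv2.imread('pics/top0.png')
c=i[165:235,130:310]; cv2.imwrite('pics/c1.png',cv2.resize(c,None,fx=4.4,fy=4.4,interpolation=cv2.INTER_CUBIC))
c=i[170:240,330:390]; d=cv2.imread('pics/scene0.png')[115:175,170:220]
c=cv2.resize(c,(480,560),interpolation=cv2.INTER_CUBIC)
cv2.imwrite('pics/c2.png',c)
```

```text
(no output)
```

View pics/c1.png

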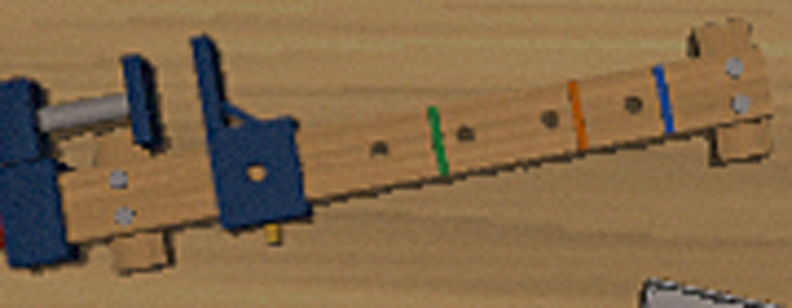

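View pics/c2.png

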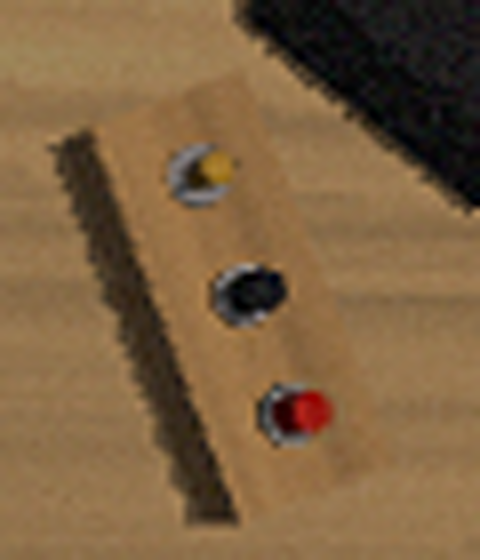

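c1 shows the jaw hole at (257,173), bar holes at (379,149), (465,134), (550,119) and (633,104), and the orange stroke at (577,115). The wanted hole is therefore on the +y side, with the screw head to the left. c2 shows the red top at (310,410), nearest the robot, with the collar at about (290,412).

Run:
```python
from h import *
s=load('top0')
c1=lambda u,v:((u+.5)/4.4-.5+130,(v+.5)/4.4-.5+165)
W=lambda p,z:onz(s,*c1(*p),z)[:2]
jaw=W((257,173),.066);H=np.array([W(p,.057) for p in((379,149),(465,134),(550,119),(633,104))])
img=s['image'].astype(int);hsv=cv2.cvtColor(s['image'],cv2.COLOR_RGB2HSV)
def cen(m,x0,x1,y0,y1):
    mm=np.zeros_like(m);mm[y0:y1,x0:x1]=m[y0:y1,x0:x1];y,x=np.nonzero(mm);return x.mean(),y.mean(),len(x)
h,sa,v=[hsv[...,k].astype(int) for k in range(3)]
om=(h>6)&(h<14)&(sa>165)&(v>90)
oc=cen(om,252,270,178,205);print('orange',oc)
O=onz(s,*oc[:2],.057)[:2]
ends=np.array([W((437,140),.057)])
d=(H[0]-H[3]);d/=np.linalg.norm(d);print('bar y dir',d,'ang',np.arctan2(d[1],d[0]))
d2=np.linalg.svd(np.vstack([H,[jaw]])-np.vstack([H,[jaw]]).mean(0))[2][0];print('fit',d2)
n=np.array([d[1],-d[0]]);print('bar x dir',n)
print('jaw',jaw,'holes',H,'O',O)
for p in [*H,jaw]:print('along from O',(p-O)@d,'lat',(p-O)@n)
rm=((h<8)|(h>172))&(sa>170)&(v>60)
rc=cen(rm,355,380,205,235);print('red',rc,onz(s,*rc[:2],.088),onz(s,*rc[:2],.08))
c2=lambda u,v:((u+.5)/8-.5+330,(v+.5)/8-.5+170)
print('redtop',onz(s,*c2(313,410),.088),'collar',onz(s,*c2(292,412),.060))
print('black',onz(s,*c2(265,287),.088),'brass',onz(s,*c2(218,168),.088))
# scene view of red
s2=load('scene0');hs=cv2.cvtColor(s2['image'],cv2.COLOR_RGB2HSV);h,sa,v=[hs[...,k].astype(int) for k in range(3)]
rm=((h<8)|(h>172))&(sa>150)&(v>40);rc=cen(rm,190,212,118,145);print('red scene',rc,onz(s2,*rc[:2],.076))
pl=jaw+.062*n+.022*d;pl2=jaw-.062*n+.022*d;print('plate',pl,pl2)
```

```text
orange (np.float64(260.6842105263158), np.float64(190.89473684210526), 19)
bar y dir [-0.19080093  0.98162875] ang 1.7627743241694902
fit [ 0.19896014 -0.98000758]
bar x dir [0.98162875 0.19080093]
jaw [0.52757178 0.17093134] holes [[ 0.54480786  0.09481411]
 [ 0.55526458  0.04027838]
 [ 0.56570909 -0.01365288]
 [ 0.57615273 -0.06644835]] O [ 0.56812929 -0.03063622]
along from O 0.12759540109339831 lat 0.0010430528748370832
along from O 0.07206640509066836 lat 0.0009022073838736551
along from O 0.01713311478460065 lat 0.0008646987496847252
along from O -0.03668509758417784 lat 0.0010430528748370813
along from O 0.2056029269888181 lat -0.001353139157260813
red (np.float64(368.0), np.float64(221.0), 21) [ 0.48621204 -0.32658036  0.088     ] [ 0.48649041 -0.32875432  0.08      ]
redtop [ 0.48674323 -0.32852508  0.088     ] collar [ 0.48696554 -0.32859245  0.06      ]
black [ 0.52896249 -0.31195697  0.088     ] brass [ 0.56995667 -0.2958009   0.088     ]
red scene (np.float64(200.07407407407408), np.float64(129.25925925925927), 27) [ 0.4870461  -0.32830087  0.076     ]
plate [0.58423514 0.20435683] [0.46251318 0.18069752]
```

```bash
cat >> h.py <<'E'
def go(x,y,z,yaw=None):
    o=robot.get_obs();M=rot(o['ee_rot']);t=M.T@(np.array([x,y,z])-o['tool_pos'])*100
    w=[0,0,0]
    if yaw is not None: w=R.from_matrix(M.T@rot([np.pi,0,yaw])).as_rotvec()
    print('turn',np.round(w,3),'shift',np.round(t,2),'pos',o['tool_pos'].round(4),'yaw',o['ee_rot'].round(3),'F',o['wrist_force'].round(1),'t',o['time'],'w',round(o['width'],4))
E
python3 -c "
from h import *
go(.588,.2055,.15,3.339)"
```

```text
turn [-0.002 -0.001 -0.469] shift [-51.13 -19.36   5.47] pos [0.1475 0.5293 0.2044] yaw [-3.14 -0.    2.87] F [ 0.2 -0.3 -0.6] t 0.1 w 0.0939
```

Emit:
move_arm(
  deltas=[0, 0, -0.235, -25.5, -9.7, 1, 0.2, 0, 0, -0.235, -25.5, -9.7, 1, 0.2, 0, 0, -0.235, -25.5, -9.7, 1, 0.2, 0, 0, -0.235, -25.5, -9.7, 1, 0.2, 0, 0, -0.469, -51.1, -19.4, 3, 0.2, 0, 0, -0.469, -51.1, -19.4, 3, 0.2, 0, 0, -0.469, -51.1, -19.4, 3, 0.2, 0, 0, -0.469, -51.1, -19.4, 3, 0.2],
)

```text
time: 0.9
tool_pos: [0.4628, 0.2972, 0.1851]
ee_rot: [3.141, -0.001, -2.944]
wrist_force: [0.2, 1.1, 0.3]
width: 0.0378
finger_force: 0.0
```

```bash
python3 -c "
from h import *
go(.588,.2055,.12,3.339)"
```

```text
turn [ 0.    -0.001 -0.   ] shift [-10.49 -11.45   6.5 ] pos [0.4628 0.2972 0.1851] yaw [ 3.141e+00 -1.000e-03 -2.944e+00] F [0.2 1.1 0.3] t 0.9 w 0.0378
```

Emit:
move_arm(
  deltas=[0, 0, 0, -10.5, -11.4, 4, 0.2, 0, 0, 0, -10.5, -11.4, 4, 0.2, 0, 0, 0, -10.5, -11.4, 4, 0.2, 0, 0, 0, -10.5, -11.4, 4, 0.2, 0, 0, 0, -10.5, -11.4, 4, 0.2, 0, 0, 0, -10.5, -11.4, 4, 0.2],
)

```text
time: 1.5
tool_pos: [0.5862, 0.2083, 0.1457]
ee_rot: [3.141, -0.001, -2.944]
wrist_force: [-0.3, -0.0, 0.6]
width: 0.0374
finger_force: 0.0
```

```bash
python3 -c "
from h import *
go(.588,.2055,.036,3.339)"
```

```text
turn [ 0.001 -0.001  0.   ] shift [-0.13 -0.32 10.97] pos [0.5862 0.2083 0.1457] yaw [ 3.141e+00 -1.000e-03 -2.944e+00] F [-0.3 -0.   0.6] t 1.5 w 0.0374
```

Emit:
move_arm(
  deltas=[0, 0, 0, -0.1, -0.3, 4, 0.2, 0, 0, 0, -0.1, -0.3, 7, 0.2, 0, 0, 0, -0.1, -0.3, 9, 0.2, 0, 0, 0, -0.1, -0.3, 10.9, 0.2, 0, 0, 0, -0.1, -0.3, 10.9, 0.2],
)

```text
time: 2.0
tool_pos: [0.5852, 0.2061, 0.0343]
ee_rot: [3.141, -0.005, -2.942]
wrist_force: [-0.7, 0.6, -0.4]
width: 0.0373
finger_force: 0.0
```

Emit:
move_arm(
  deltas=[0, 0, 0, 0, 0, 0, 1, 0, 0, 0, 0, 0, 0, 1, 0, 0, 0, 0, 0, 0, 1, 0, 0, 0, 0, 0, 0, 1, 0, 0, 0, 0, 0, 0, 1, 0, 0, 0, 0, 0, 0, 1],
)

```text
time: 2.6
tool_pos: [0.5894, 0.2057, 0.0385]
ee_rot: [3.14, 0.003, -2.944]
wrist_force: [-1.6, 1.7, 5.5]
width: 0.0118
finger_force: 30.0
```

Run:
```python
from h import *
p=robot.get_obs()['tool_pos']
d=np.array([-.1955,.9807]); print(p, 'target dist')
q=p[:2]-d*.1885
go(q[0],q[1],p[2])
```

```text
[0.5893628  0.20569933 0.03849062] target dist
turn [0 0 0] shift [ 1.000e-02 -1.885e+01 -3.000e-02] pos [0.5894 0.2057 0.0385] yaw [ 3.140e+00  3.000e-03 -2.944e+00] F [-1.6  1.7  5.5] t 2.6 w 0.0118
```

Emit:
move_arm(
  deltas=[0, 0, 0, 0, -3, 0, 1, 0, 0, 0, 0, -6, 0, 1, 0, 0, 0, 0, -9, 0, 1, 0, 0, 0, 0, -12, 0, 1, 0, 0, 0, 0, -15, 0, 1, 0, 0, 0, 0, -17.5, 0, 1, 0, 0, 0, 0, -18.8, 0, 1, 0, 0, 0, 0, -18.8, 0, 1],
)

```text
time: 3.4
tool_pos: [0.6268, 0.0176, 0.0385]
ee_rot: [-3.139, 0.003, -2.947]
wrist_force: [-0.5, -2.7, 5.1]
width: 0.0117
finger_force: 30.0
```

Run:
```python
from h import *
p=robot.get_obs()['tool_pos'];go(*p)
print((p[:2]-[.5894,.2057])@[-.1955,.9807])
```

```text
turn [0 0 0] shift [0. 0. 0.] pos [0.6268 0.0176 0.0385] yaw [-3.139e+00  3.000e-03 -2.947e+00] F [-0.5 -2.7  5.1] t 3.4 w 0.0117
-0.19174557604352693
```

Emit:
move_arm(
  deltas=[0, 0, 0, 0, 0, 0, 0.2, 0, 0, 0, 0, 0, 0, 0.2, 0, 0, 0, 0, 0, 0, 0.2, 0, 0, 0, 0, 0, -4, 0.2, 0, 0, 0, 0, 0, -9, 0.2, 0, 0, 0, 0, 0, -14, 0.2, 0, 0, 0, 0, 0, -18, 0.2, 0, 0, 0, 0, 0, -18, 0.2],
)

```text
time: 4.2
tool_pos: [0.6284, 0.0206, 0.2252]
ee_rot: [-3.138, 0.014, -2.944]
wrist_force: [0.1, -0.4, 0.7]
width: 0.038
finger_force: 0.0
```

Run:
```python
from h import *
go(.487,-.3285,.15,3.2)
```

```text
turn [-0.003  0.014  0.139] shift [ 20.83 -31.43   7.35] pos [0.6284 0.0206 0.2252] yaw [-3.138  0.014 -2.944] F [ 0.1 -0.4  0.7] t 4.2 w 0.038
```

Emit:
move_arm(
  deltas=[0, 0, 0.136, 20.7, -31.4, 3, 0.2, 0, 0, 0.136, 20.7, -31.4, 3, 0.2, 0, 0, 0.136, 20.7, -31.4, 3, 0.2, 0, 0, 0.136, 20.7, -31.4, 3, 0.2, 0, 0, 0.136, 20.7, -31.4, 3, 0.2, 0, 0, 0.136, 20.7, -31.4, 6, 0.2, 0, 0, 0.136, 20.7, -31.4, 7, 0.2, 0, 0, 0.136, 20.7, -31.4, 7, 0.2],
)

```text
time: 5.0
tool_pos: [0.4817, -0.3296, 0.1437]
ee_rot: [3.14, -0.003, -3.082]
wrist_force: [-0.6, -0.2, 0.2]
width: 0.0379
finger_force: 0.0
```

Run:
```python
from h import *
go(.487,-.3285,.063,3.2)
s=snap('top','top1')
i=cv2.imread('pics/top1.png')
cv2.imwrite('pics/c3.png',cv2.resize(i[165:235,130:310],None,fx=4.4,fy=4.4,interpolation=cv2.INTER_CUBIC))
```

```text
turn [ 0.002 -0.003  0.001] shift [-0.56  0.06  8.07] pos [ 0.4817 -0.3296  0.1437] yaw [ 3.140e+00 -3.000e-03 -3.082e+00] F [-0.6 -0.2  0.2] t 5.0 w 0.0379
```

View pics/c3.png

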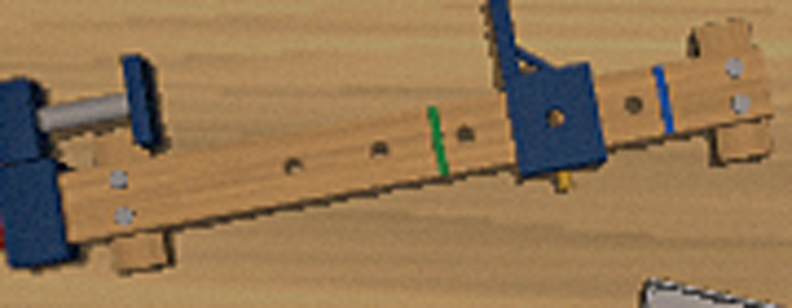

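c3 shows the jaw over the mark, with its hole at (556,118). The dark bar hole shows at that hole's left (+y) side, so the jaw is a few mm too far in -y.

Run:
```python
from h import *
s=load('top1')
c1=lambda u,v:((u+.5)/4.4-.5+130,(v+.5)/4.4-.5+165)
j=onz(s,*c1(556,118),.066)[:2];d=np.array([-.1955,.9807])
g=s['image'].astype(int)
print(g[188:197,251:262,0]-g[188:197,251:262,2]); print(g[188:197,251:262].sum(2))
# non-blue blob in jaw = hole
m=np.zeros(g.shape[:2]);w=np.clip((g[...,0]-g[...,2])+60,0,None)[186:198,251:262]
print('jaw',j,'along from hole',(j-[.56571,-.01365])@d,'from O',(j-[.56813,-.03064])@d)
```

```text
[[-54 -51 -50 -54 -57 -49 -55 -50 -49 -54 -52]
 [-56 -45 -51 -61 -63 -48 -55 -54 -55 -54 -47]
 [-48 -57 -54 -25  42  84  21 -54 -51 -50 -51]
 [-47 -56 -60 -17  46  67 117 -15 -57 -56 -49]
 [-52 -49 -59  -1  55  61  85 -23 -56 -48 -54]
 [-51 -48 -55 -58  26  17 -13 -58 -52 -56 -47]
 [-50 -47 -61 -55 -39 -49 -53 -57 -52 -50 -52]
 [-54 -52 -49 -54 -52 -56 -55 -55 -48 -51 -53]
 [-52 -54 -48 -52 -48 -46 -54 -53 -48 -53 -49]]
[[178 186 182 178 186 206 195 188 169 187 188]
 [181 191 183 173 140 117 157 192 181 168 193]
 [183 173 187  96 170 299 157 168 192 185 184]
 [185 185 166  88 195 257 394 202 164 172 187]
 [166 175 189 167 212 241 334 202 164 199 179]
 [185 188 187 114 209 179 190 166 185 172 180]
 [188 189 169 183 197 166 176 160 171 189 179]
 [175 179 182 176 182 184 183 184 196 188 188]
 [172 189 194 173 191 194 170 181 179 179 190]]
jaw [ 0.56550205 -0.01740253] along from hole -0.00363945258185096 from O 0.013495750418149035
```

Emit:
move_arm(
  deltas=[0, 0, 0, -0.5, 0.1, 4, 0.2, 0, 0, 0, -0.5, 0.1, 6, 0.2, 0, 0, 0, -0.5, 0.1, 8, 0.2, 0, 0, 0, -0.5, 0.1, 8, 0.2, 0, 0, 0, -0.5, 0.1, 8, 0.2],
)

```text
time: 5.55
tool_pos: [0.4885, -0.3259, 0.0658]
ee_rot: [3.14, -0.002, -3.08]
wrist_force: [0.8, -0.1, 0.8]
width: 0.0378
finger_force: 0.0
```

Emit:
move_arm(
  deltas=[0, 0, 0, 0, 0, 0, 1, 0, 0, 0, 0, 0, 0, 1, 0, 0, 0, 0, 0, 0, 1, 0, 0, 0, 0, 0, 0, 1, 0, 0, 0, 0, 0, 0, 1],
)

```text
time: 6.05
tool_pos: [0.4894, -0.3273, 0.0679]
ee_rot: [-3.14, 0.002, -3.08]
wrist_force: [-0.0, -0.0, 3.2]
width: 0.0144
finger_force: 30.0
```

Emit:
move_arm(
  deltas=[0, 0, 0, 0, 0, -2, 1, 0, 0, 0, 0, 0, -5, 1, 0, 0, 0, 0, 0, -8, 1, 0, 0, 0, 0, 0, -10, 1, 0, 0, 0, 0, 0, -10, 1],
)

```text
time: 6.55
tool_pos: [0.4903, -0.3279, 0.1704]
ee_rot: [-3.137, 0.005, -3.08]
wrist_force: [0.4, -0.3, -0.8]
width: 0.0146
finger_force: 30.0
```

Run:
```python
from h import *
go(.5655,-.0174,.15,3.2)
```

```text
turn [-0.005  0.005  0.003] shift [-9.4  30.54  1.95] pos [ 0.4903 -0.3279  0.1704] yaw [-3.137  0.005 -3.08 ] F [ 0.4 -0.3 -0.8] t 6.55 w 0.0146
```

Emit:
move_arm(
  deltas=[0, 0, 0, -9.4, 30.5, 0, 1, 0, 0, 0, -9.4, 30.5, 0, 1, 0, 0, 0, -9.4, 30.5, 0, 1, 0, 0, 0, -9.4, 30.5, 0, 1, 0, 0, 0, -9.4, 30.5, 0, 1, 0, 0, 0, -9.4, 30.5, 0, 1, 0, 0, 0, -9.4, 30.5, 1, 1, 0, 0, 0, -9.4, 30.5, 1.9, 1],
)

```text
time: 7.35
tool_pos: [0.5634, -0.0134, 0.1453]
ee_rot: [3.14, -0.003, -3.076]
wrist_force: [0.1, -0.3, -0.7]
width: 0.0143
finger_force: 30.0
```

Emit:
move_arm(
  deltas=[0, 0, 0, 0, 0, 0, 1, 0, 0, 0, 0, 0, 0, 1],
)

```text
time: 7.55
tool_pos: [0.5631, -0.0177, 0.1463]
ee_rot: [-3.142, -0.003, -3.082]
wrist_force: [-0.3, -0.5, -1.2]
width: 0.0145
finger_force: 30.0
```

Run:
```python
from h import *
go(.5655,-.0174,.13,3.2)
s=snap('scene','sc2');t=snap('top','top2')
a=cv2.imread('pics/sc2.png');b=cv2.imread('pics/top2.png')
p=cv2.resize(a[155:225,215:285],(560,560),interpolation=cv2.INTER_CUBIC)
cv2.imwrite('pics/c4.png',p)
```

```text
turn [-0.    -0.003  0.001] shift [-0.24  0.02  1.63] pos [ 0.5631 -0.0177  0.1463] yaw [-3.142e+00 -3.000e-03 -3.082e+00] F [-0.3 -0.5 -1.2] t 7.55 w 0.0145
```

View pics/c4.png

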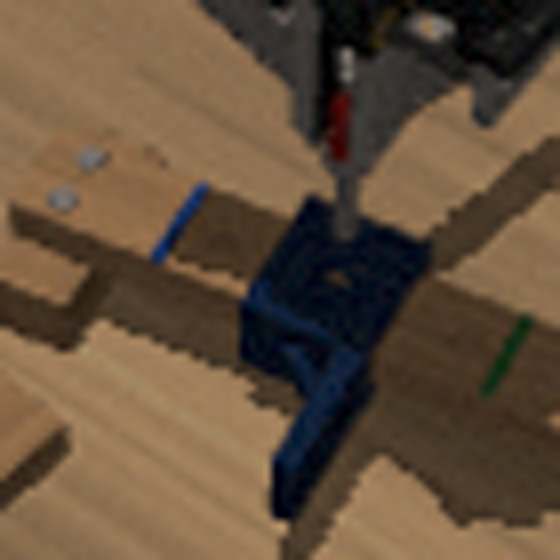

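c4 shows the pin upright, with its tip at (345,236) just above the jaw hole at (342,277).

Run:
```python
from h import *
s=load('sc2')
c=lambda u,v:((u+.5)/8-.5+215,(v+.5)/8-.5+155)
j=onz(s,*c(342,278),.066)
print('jaw',j)
for z in(.084,.0873,.091):print(z,onz(s,*c(345,236),z), (onz(s,*c(345,236),z)-j).round(4))
go(*j[:2],.13)
```

```text
jaw [ 0.5654641  -0.01439157  0.066     ]
0.084 [ 0.55911728 -0.01835214  0.084     ] [-0.0063 -0.004   0.018 ]
0.0873 [ 0.56118556 -0.01689155  0.0873    ] [-0.0043 -0.0025  0.0213]
0.091 [ 0.56350454 -0.01525392  0.091     ] [-0.002  -0.0009  0.025 ]
turn [0 0 0] shift [-0.18  0.35  1.77] pos [ 0.5639 -0.018   0.1477] yaw [-3.141 -0.    -3.083] F [-0.7 -0.8 -0.4] t 7.65 w 0.0143
```

Emit:
move_arm(
  deltas=[0, 0, 0, -0.3, 0.1, 0.8, 1, 0, 0, 0, -0.3, 0.1, 1.5, 1, 0, 0, 0, -0.3, 0.1, 1.9, 1, 0, 0, 0, -0.3, 0.1, 2.1, 1, 0, 0, 0, -0.3, 0.1, 2.2, 1, 0, 0, 0, -0.3, 0.1, 2.3, 1, 0, 0, 0, -0.3, 0.1, 2.3, 1],
)

```text
time: 8.35
tool_pos: [0.5671, -0.0153, 0.1249]
ee_rot: [-3.142, 0.0, -3.08]
wrist_force: [0.6, -0.2, -0.5]
width: 0.014
finger_force: 30.0
```

Emit:
move_arm(
  deltas=[0, 0, 0, 0, 0, 0.1, 1, 0, 0, 0, 0, 0, 0.2, 1, 0, 0, 0, 0, 0, 0.2, 1],
)

```text
time: 8.65
tool_pos: [0.5677, -0.0154, 0.1244]
ee_rot: [-3.141, 0.003, -3.08]
wrist_force: [-0.3, -0.0, 4.9]
width: 0.0143
finger_force: 30.0
```

Run:
```python
from h import *
s=snap('scene','sc3')
a=cv2.imread('pics/sc3.png')
cv2.imwrite('pics/c5.png',cv2.resize(a[165:205,240:280],(800,600)[1:]*2,interpolation=cv2.INTER_CUBIC))
print(robot.get_obs()['wrist_force'],robot.get_obs()['tool_pos'])
```

```text
[-0.92986271  0.29585741  5.95755232] [ 0.56769811 -0.01536888  0.1243943 ]
```

View pics/c5.png

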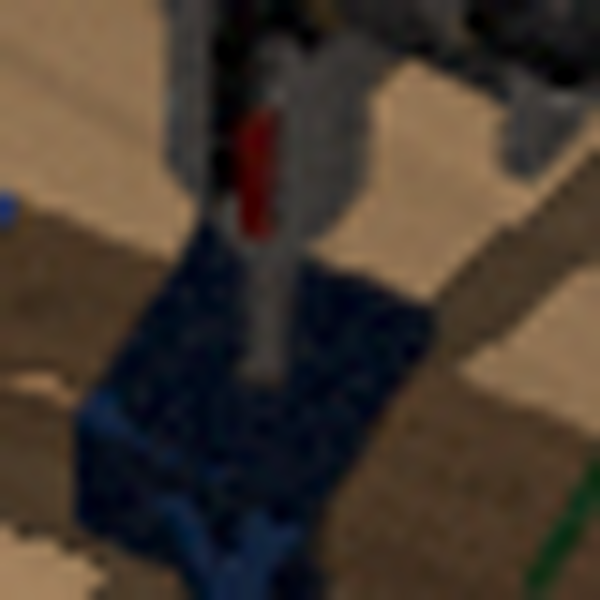

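c5 shows the tip resting on the jaw at about (265,369). The hole projects to about (267,372), so they are within about 1 mm. I'll search around it with light pressure.

Emit:
move_arm(
  deltas=[0, 0, 0, -0.08, 0.05, 0, 1, 0, 0, 0, -0.08, 0.05, 0, 1, 0, 0, 0, 0, 0.12, 0, 1, 0, 0, 0, 0, 0.12, 0, 1],
)

```text
time: 9.1
tool_pos: [0.5677, -0.0149, 0.1244]
ee_rot: [-3.14, 0.003, -3.081]
wrist_force: [-1.4, -1.2, 5.7]
width: 0.0144
finger_force: 30.0
```

Emit:
move_arm(
  deltas=[0, 0, 0, 0.1, -0.12, 0, 1, 0, 0, 0, 0.1, -0.12, 0, 1, 0, 0, 0, 0, -0.24, 0, 1, 0, 0, 0, 0, -0.24, 0, 1],
)

```text
time: 9.5
tool_pos: [0.5677, -0.016, 0.1242]
ee_rot: [3.14, 0.003, -3.08]
wrist_force: [-1.2, 2.0, 5.8]
width: 0.0147
finger_force: 30.0
```

Emit:
move_arm(
  deltas=[0, 0, 0, -0.2, 0, 0, 1, 0, 0, 0, -0.2, 0, 0, 1, 0, 0, 0, -0.25, 0.15, 0, 1, 0, 0, 0, -0.25, 0.15, 0, 1],
)

```text
time: 9.9
tool_pos: [0.5692, -0.0152, 0.1241]
ee_rot: [-3.141, 0.0, -3.08]
wrist_force: [-2.8, -0.3, 6.3]
width: 0.0141
finger_force: 30.0
```

Emit:
move_arm(
  deltas=[0, 0, 0, 0, 0.15, 0, 1, 0, 0, 0, 0, 0.15, 0, 1, 0, 0, 0, 0, 0.3, 0, 1, 0, 0, 0, 0, 0.3, 0, 1],
)

```text
time: 10.3
tool_pos: [0.5691, -0.0137, 0.1242]
ee_rot: [-3.138, 0.0, -3.081]
wrist_force: [-3.1, -2.7, 6.5]
width: 0.0144
finger_force: 30.1
```

Emit:
move_arm(
  deltas=[0, 0, 0, 0, 0, -0.15, 1, 0, 0, 0, 0, 0, -0.15, 1, 0, 0, 0, 0, 0, -0.3, 1, 0, 0, 0, 0, 0, -0.3, 1, 0, 0, 0, 0, 0, -0.3, 1],
)

```text
time: 10.8
tool_pos: [0.569, -0.0115, 0.1249]
ee_rot: [3.141, -0.001, -3.08]
wrist_force: [-0.8, 0.0, -1.0]
width: 0.0143
finger_force: 30.0
```

Run:
```python
from h import *
go(.5675,-.0155,.1245)
s=snap('scene','sc4')
g=s['image'].astype(int)
j0=load('sc2')['image'].astype(int)
np.set_printoptions(linewidth=200)
print((j0[184:195,250:266,0]-j0[184:195,250:266,2]))
print((g[184:195,250:266,0]-g[184:195,250:266,2]))
```

```text
turn [0 0 0] shift [ 0.18 -0.39  0.04] pos [ 0.569  -0.0115  0.1249] yaw [ 3.141e+00 -1.000e-03 -3.080e+00] F [-0.8  0.  -1. ] t 10.8 w 0.0143
[[  7 -22 -20 -24 -23 -20 -13   6   8  -7 -23 -22 -23 -23 -18   3]
 [-19 -24 -27 -14 -23 -25 -18 -16 -13 -22 -24 -18 -21 -24 -20 -21]
 [-22 -23 -23 -19 -20 -18 -16 -19 -20 -22 -19 -18 -18 -23 -17 -24]
 [-27 -21 -22 -24 -19 -19 -27 -24 -24 -22 -25 -19 -28 -22 -18 -28]
 [-23 -16 -20 -16 -22 -22 -16 -21 -19 -11  -6 -27 -23 -22 -22 -18]
 [-16 -21 -25 -15 -17 -12  20  26  -8 -20 -22 -15 -20 -24 -18 -20]
 [-20 -22 -17 -24 -25 -17   1  10   4 -22 -25 -27 -17 -16 -24 -19]
 [-19 -20 -22 -25 -17 -20 -18 -24 -24 -21 -27 -21 -19 -20 -26  -9]
 [-20 -21 -25 -22 -22 -25 -27 -23 -20 -22 -21 -18 -19 -17 -20  13]
 [-38 -22 -18 -26 -23 -24 -22 -25 -21 -26 -19 -20 -24 -27  -2  29]
 [-45 -39 -17 -20 -20 -23 -22 -22 -21 -18 -22 -24 -23 -23  16  38]]
[[ 10 -18 -20 -18 -21 -20 -11   1  10  -1 -16 -24 -27 -26 -17  -2]
 [-18 -15 -23 -26 -18 -19 -13   3   8   5 -19 -26 -24 -20 -26 -19]
 [-21 -23 -21 -18 -22 -24 -15   2   7   2 -19 -17 -25 -18 -26 -25]
 [-26 -24 -25 -25 -22 -24 -11   8   7   6 -15 -24 -24 -26 -22 -19]
 [-25 -20 -18 -15 -23 -23  -6   9   9   6 -19 -24 -27 -17 -24 -21]
 [-18 -28 -22 -23 -27  -9   5   8   7   6 -21 -19 -23 -19 -22 -24]
 [-25 -22 -19 -15 -23 -13   1  10  10   1 -20 -18 -23 -23 -29 -25]
 [-24 -21 -19 -16 -24 -20 -20 -11 -15 -20 -20 -19 -25 -19 -19 -15]
 [-20 -22 -24 -16 -23 -24 -22 -16 -17 -20 -18 -27 -27 -19 -24   2]
 [-22 -23 -22 -21 -17 -20 -26 -21 -19 -22 -22 -23 -17 -21  -7  19]
 [-21 -20 -23 -26 -20 -17 -23 -19 -20 -18 -19 -22 -18 -23  10  38]]
```

Emit:
move_arm(
  deltas=[0, 0, 0, 0.35, -0.75, -0.1, 1, 0, 0, 0, 0.35, -0.75, 0, 1, 0, 0, 0, 0.35, -0.75, 0.15, 1, 0, 0, 0, 0.35, -0.65, 0.2, 1, 0, 0, 0, 0.35, -0.6, 0.2, 1, 0, 0, 0, 0.35, -0.55, 0.2, 1, 0, 0, 0, 0.35, -0.5, 0.2, 1, 0, 0, 0, 0.35, -0.45, 0.2, 1],
)

```text
time: 11.65
tool_pos: [0.5665, -0.0172, 0.1246]
ee_rot: [-3.14, 0.002, -3.081]
wrist_force: [-0.5, -3.7, 5.0]
width: 0.0144
finger_force: 30.1
```

Emit:
move_arm(
  deltas=[0, 0, 0, 0, 0.05, 0, 1, 0, 0, 0, 0, 0.1, 0, 1, 0, 0, 0, 0, 0.15, 0, 1, 0, 0, 0, 0, 0.2, 0, 1],
)

```text
time: 12.05
tool_pos: [0.5663, -0.0152, 0.1246]
ee_rot: [-3.14, 0.001, -3.081]
wrist_force: [-1.3, -2.7, 6.0]
width: 0.0146
finger_force: 30.1
```

Emit:
move_arm(
  deltas=[0, 0, 0, 0.15, 0, -0.1, 1, 0, 0, 0, 0.15, 0, -0.1, 1, 0, 0, 0, 0.15, -0.08, -0.1, 1, 0, 0, 0, 0.15, -0.16, -0.1, 1],
)

```text
time: 12.45
tool_pos: [0.5646, -0.0151, 0.1247]
ee_rot: [3.139, 0.0, -3.08]
wrist_force: [-0.1, 2.2, 3.3]
width: 0.0141
finger_force: 30.0
```

Emit:
move_arm(
  deltas=[0, 0, 0, 0, -0.08, 0, 1, 0, 0, 0, 0, -0.16, 0, 1, 0, 0, 0, 0, -0.24, 0, 1, 0, 0, 0, 0, -0.32, 0, 1],
)

```text
time: 12.85
tool_pos: [0.5647, -0.0192, 0.1248]
ee_rot: [3.141, 0.0, -3.08]
wrist_force: [-0.9, 2.9, 3.8]
width: 0.0142
finger_force: 30.0
```

Emit:
move_arm(
  deltas=[0, 0, 0, 0, 0, -2, 1, 0, 0, 0, 0, -4, -3, 1, 0, 0, 0, 0, -8, -3, 1, 0, 0, 0, 0, -12, -3, 1, 0, 0, 0, 0, -16, -3, 1, 0, 0, 0, 0, -19, -3, 1, 0, 0, 0, 0, -19, -3, 1, 0, 0, 0, 0, -19, -3, 1],
)

```text
time: 13.65
tool_pos: [0.5751, -0.21, 0.1528]
ee_rot: [3.141, -0.003, -3.082]
wrist_force: [-0.1, -0.4, 0.0]
width: 0.014
finger_force: 30.0
```

Run:
```python
from h import *
o=robot.get_obs();print(o['tool_pos'],o['ee_rot'])
s=snap('scene','sc5');t=snap('top','top5')
a=cv2.imread('pics/sc5.png');b=cv2.imread('pics/top5.png')
A=cv2.resize(a[165:205,238:278],(400,400),interpolation=cv2.INTER_CUBIC)
B=cv2.resize(b[170:210,235:275],(400,400),interpolation=cv2.INTER_CUBIC)
cv2.imwrite('pics/c6.png',np.hstack([A,B]))
```

```text
[ 0.57512016 -0.21000485  0.1527912 ] [ 3.14052715 -0.00349094 -3.08239085]
```

View pics/c6.png

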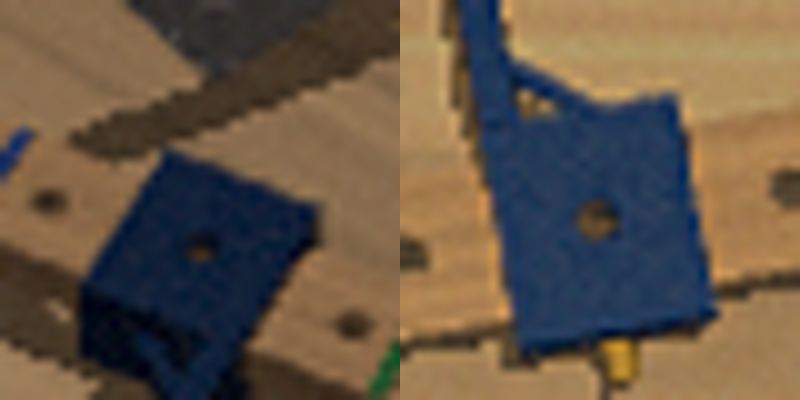

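c6 shows the jaw dragged slightly, with its hole at about (201,244) in the scene crop and (197,219) in the top crop.

Run:
```python
from h import *
np.set_printoptions(linewidth=200)
s=load('sc5');t=load('top5');d=np.array([-.1955,.9807])
A=lambda u,v:((u+.5)/10-.5+238,(v+.5)/10-.5+165)
B=lambda u,v:((u+.5)/10-.5+235,(v+.5)/10-.5+170)
hs=onz(s,*A(201,244),.066)[:2];ht=onz(t,*B(197,219),.066)[:2]
print('hole scene',hs,'top',ht,'top along from barhole',(ht-[.56571,-.01365])@d,(ht-[.56813,-.03064])@d)
tip=onz(load('sc4'),257.6,189.4,.0664)[:2];print('tip sc4',tip,'off tcp-tip',np.array([.569,-.0115])-tip)
tip=onz(load('sc3'),(265.5)/15-.5+240,(369.5)/15-.5+165,.066)[:2];print('tip sc3',tip,'off',np.array([.5677,-.0154])-tip)
# gray blob in scene hole
g=s['image'].astype(int);print(g[185:194,253:264].sum(2));print((g[...,0]-g[...,2])[185:194,253:264])
g=t['image'].astype(int);print((g[...,0]-g[...,2])[187:197,250:260]);print(g[187:197,250:260].sum(2))
```

```text
hole scene [ 0.56363294 -0.01442539] top [ 0.56537573 -0.01259939] top along from barhole 0.0010956842126972027 0.018230887212697198
tip sc4 [ 0.56541284 -0.01328393] off tcp-tip [0.00358716 0.00178393]
tip sc3 [ 0.56511808 -0.01511015] off [ 0.00258192 -0.00028985]
[[109 110 101 101 111  99  83  98 104 101  97]
 [100  98 109 108 104 112  90 108  88 108 101]
 [107  92 100  99 120 103 105  92  94  83  98]
 [ 97 116  93  97  79  66  68 106 102  87 106]
 [108 112  87  77  68  54  49 100 113 119 110]
 [104  96  88  88 120 134  79 103  84 105  82]
 [ 98 107 100  84 119 105 101  81 107 109 103]
 [100 100 106  98 102  83 111 107  98 110 102]
 [112  96 123 117 100 109  87  93 111 106 101]]
[[-41 -35 -41 -43 -39 -40 -45 -42 -35 -40 -43]
 [-39 -45 -36 -39 -40 -36 -45 -36 -47 -41 -37]
 [-37 -45 -40 -45 -39 -45 -40 -44 -41 -45 -43]
 [-42 -40 -43 -37 -21 -22 -34 -37 -39 -44 -37]
 [-38 -33 -43 -34 -11  -8 -26 -39 -40 -35 -38]
 [-41 -41 -44 -21  28  37 -18 -40 -51 -36 -46]
 [-42 -34 -42 -47 -29 -31 -38 -49 -37 -42 -37]
 [-36 -40 -43 -40 -42 -47 -39 -38 -38 -38 -40]
 [-41 -43 -37 -38 -42 -38 -43 -45
[... 176 characters left out ...]
6 -49 -52]
 [-50 -58 -28  36  20  13 -19 -52 -50 -45]
 [-53 -53 -23  54  51  63  21 -49 -56 -51]
 [-56 -53 -52   6  37  14 -39 -50 -54 -49]
 [-52 -66 -53 -47 -41 -52 -51 -53 -47 -57]
 [-47 -46 -57 -55 -57 -55 -51 -55 -48 -50]
 [-49 -45 -54 -54 -52 -56 -51 -48 -53 -57]]
[[182 176 176 194 171 164 178 177 166 187]
 [191 188 173 179 178 167 187 181 168 191]
 [194 185 169 182 155 153 185 197 170 195]
 [192 184 182 163 159 138 141 197 192 179]
 [189 175 158 191 150 121 105 187 190 200]
 [177 184 187 221 212 224 162 196 169 182]
 [186 191 198 183 200 181 129 181 174 190]
 [186 161 184 182 178 182 187 205 188 171]
 [199 191 164 183 164 178 179 183 180 195]
 [180 197 175 178 179 175 185 190 178 184]]
```

Run:
```python
from h import *
go(.5645,-.0128,.130)
```

```text
turn [0 0 0] shift [-0.09 19.6   2.38] pos [ 0.5757 -0.2085  0.1537] yaw [ 3.141e+00 -2.000e-03 -3.080e+00] F [ 0.5 -0.3 -0.8] t 13.75 w 0.014
```

Emit:
move_arm(
  deltas=[0, 0, 0, -0.1, 5, 0, 1, 0, 0, 0, -0.1, 10, 0, 1, 0, 0, 0, -0.1, 15, 0, 1, 0, 0, 0, -0.1, 18.5, 1, 1, 0, 0, 0, -0.1, 19.6, 2, 1, 0, 0, 0, -0.1, 19.6, 2.3, 1, 0, 0, 0, -0.1, 19.6, 2.3, 1, 0, 0, 0, -0.1, 19.6, 2.3, 1],
)

```text
time: 14.55
tool_pos: [0.5655, -0.0148, 0.1318]
ee_rot: [-3.141, 0.0, -3.082]
wrist_force: [0.6, -0.2, -1.1]
width: 0.0139
finger_force: 30.0
```

Run:
```python
from h import *
go(.5645,-.0128,.1245)
```

```text
turn [0 0 0] shift [0.09 0.21 0.73] pos [ 0.5655 -0.0148  0.1318] yaw [-3.141  0.    -3.082] F [ 0.6 -0.2 -1.1] t 14.55 w 0.0139
```

Emit:
move_arm(
  deltas=[0, 0, 0, 0.1, 0.2, 0.4, 1, 0, 0, 0, 0.1, 0.2, 0.7, 1, 0, 0, 0, 0.1, 0.2, 0.8, 1, 0, 0, 0, 0.05, 0.2, 0.83, 1, 0, 0, 0, 0, 0.2, 0.83, 1, 0, 0, 0, -0.05, 0.2, 0.83, 1, 0, 0, 0, -0.1, 0.2, 0.83, 1],
)

```text
time: 15.25
tool_pos: [0.5661, -0.0121, 0.1245]
ee_rot: [-3.14, 0.0, -3.081]
wrist_force: [-2.3, -1.5, 6.3]
width: 0.0141
finger_force: 30.0
```

Emit:
move_arm(
  deltas=[0, 0, 0, -0.05, 0, 0, 1, 0, 0, 0, -0.1, 0, 0, 1, 0, 0, 0, -0.15, 0, 0, 1, 0, 0, 0, -0.2, 0, 0, 1],
)

```text
time: 15.65
tool_pos: [0.5675, -0.0119, 0.1244]
ee_rot: [-3.14, -0.001, -3.081]
wrist_force: [-3.6, -2.1, 5.5]
width: 0.0141
finger_force: 30.0
```

Emit:
move_arm(
  deltas=[0, 0, 0, 0, -0.1, -0.06, 1, 0, 0, 0, 0.1, -0.2, -0.06, 1, 0, 0, 0, 0.2, -0.2, -0.06, 1, 0, 0, 0, 0.3, -0.2, -0.06, 1],
)

```text
time: 16.05
tool_pos: [0.5661, -0.013, 0.1245]
ee_rot: [3.141, 0.002, -3.08]
wrist_force: [0.1, 1.6, 4.2]
width: 0.0143
finger_force: 30.0
```

Emit:
move_arm(
  deltas=[0, 0, 0, 0.05, 0, 0, 1, 0, 0, 0, 0.1, 0, 0, 1, 0, 0, 0, 0.1, -0.1, 0, 1, 0, 0, 0, 0, -0.15, 0, 1],
)

```text
time: 16.45
tool_pos: [0.5658, -0.0144, 0.1245]
ee_rot: [3.14, 0.001, -3.08]
wrist_force: [1.0, 3.3, 5.1]
width: 0.0144
finger_force: 30.0
```

Emit:
move_arm(
  deltas=[0, 0, 0, -0.1, 0, 0, 1, 0, 0, 0, -0.15, 0, 0, 1, 0, 0, 0, -0.2, 0, 0, 1, 0, 0, 0, -0.25, 0, 0, 1],
)

```text
time: 16.85
tool_pos: [0.5673, -0.0144, 0.1244]
ee_rot: [3.141, -0.001, -3.08]
wrist_force: [-0.8, 2.3, 6.1]
width: 0.0141
finger_force: 30.0
```

```bash
cat >> h.py <<'E'
def rb(s): g=s['image'].astype(np.float32); return g[...,0]-g[...,2]
def jawshift(a,b):
    f=lambda s:np.clip(s['image'].astype(np.float32)[192:208,240:276,2]-s['image'].astype(np.float32)[192:208,240:276,0],-10,40)
    A,B=f(a),f(b);up=8
    T=cv2.resize(A[2:-2,3:-3],None,fx=up,fy=up,interpolation=cv2.INTER_CUBIC);I=cv2.resize(B,None,fx=up,fy=up,interpolation=cv2.INTER_CUBIC)
    r=cv2.matchTemplate(I,T,cv2.TM_CCOEFF_NORMED);_,m,_,p=cv2.minMaxLoc(r);return p[0]/up-3,p[1]/up-2,round(float(m),3)
E
python3 - <<'E'
from h import *
np.set_printoptions(linewidth=200)
s=snap('scene','sc6');o=robot.get_obs();print(o['tool_pos'],o['wrist_force'])
a=load('sc5')
print('shift vs sc5',jawshift(a,s),'sc2',jawshift(a,load('sc2')),'sc3',jawshift(a,load('sc3')),'sc4',jawshift(a,load('sc4')))
print(rb(s)[183:194,252:264].astype(int));print(s['image'].astype(int).sum(2)[183:194,252:264])
E
```

```text
[ 0.56729684 -0.01442287  0.12437758] [-0.80612856  2.73983728  6.24941363]
shift vs sc5 (-0.125, 0.0, 0.952) sc2 (-1.125, -0.25, 0.954) sc3 (-1.125, -0.25, 0.946) sc4 (-1.0, -0.25, 0.944)
[[ -3 -22 -23 -19 -13   3   8   7 -20 -13  -1   4]
 [-19 -23 -16 -24 -14   3  10   7 -16 -26 -22 -20]
 [-27 -21 -23 -20 -18   3   9   6 -17 -22 -21 -23]
 [-18 -26 -21 -24 -16   6   9   6 -22 -23 -25 -23]
 [-27 -16 -23 -25 -11   4   8   5 -21 -26 -20 -23]
 [-23 -21 -24 -17 -19   3   8   6 -16 -22 -21 -20]
 [-15 -24 -19 -27  -6   8   4   1 -21 -21 -25 -23]
 [-22 -29 -22 -27   0  30  31 -10 -28 -20 -18 -23]
 [-19 -19 -20 -22 -14 -14 -10 -23 -18 -16 -14 -15]
 [-25 -18 -16 -22 -24 -25 -24 -23 -23 -27 -26 -25]
 [-25 -18 -21 -17 -22 -26 -25 -17 -17 -20 -23 -22]]
[[ 95  23  61  68  52 136 165 138  61  53  77 111]
 [ 49  30  67  41  69 135 162 143  48  36  48  54]
 [ 38  56  37  58  61 131 165 147  69  50  41  48]
 [ 56  57  74  46  74 127 160 156  29  30  44  30]
 [ 41  65  51  31  74 133 150 140  50  36  51  39]
 [ 49  60  29  52  64 136 171 155  53  56  59  22]
 [ 70  44  61  38  78 147 152 122  47  25  35  43]
 [ 46  46  25  48  67 128 153  61  43  52  59  54]
 [ 54  38  57  49  36  73  58  47  54  67  64  65]
 [ 39  62  69  46  35  46  34  32  38  33  40  35]
 [ 29  67  59  62  57  31  61  71  47  55  54  30]]
```

Run:
```python
from h import *
s=load('sc6');a=onz(s,257.85,188.1,.066);b=onz(s,257.55,189.0,.066);print((b-a)*1000)
go(*(robot.get_obs()['tool_pos']+b-a))
```

```text
[3.4768279  1.43836031 0.        ]
turn [0 0 0] shift [-0.36  0.12 -0.  ] pos [ 0.5673 -0.0144  0.1244] yaw [ 3.141e+00 -1.000e-03 -3.080e+00] F [-0.8  2.7  6.2] t 16.9 w 0.0141
```

Emit:
move_arm(
  deltas=[0, 0, 0, 0, 0, -0.4, 1, 0, 0, 0, -0.2, 0.1, -0.4, 1, 0, 0, 0, -0.2, 0.1, -0.4, 1, 0, 0, 0, -0.2, 0.1, -0.4, 1],
)

```text
time: 17.3
tool_pos: [0.5693, -0.014, 0.1269]
ee_rot: [-3.141, -0.002, -3.081]
wrist_force: [-0.2, 0.2, -0.1]
width: 0.0143
finger_force: 30.0
```

Run:
```python
from h import *
go(.5705,-.0130,.1245)
```

```text
turn [0 0 0] shift [-0.12  0.09  0.24] pos [ 0.5693 -0.014   0.1269] yaw [-3.141e+00 -2.000e-03 -3.081e+00] F [-0.2  0.2 -0.1] t 17.3 w 0.0143
```

Emit:
move_arm(
  deltas=[0, 0, 0, -0.1, 0.1, 0, 1, 0, 0, 0, -0.1, 0.1, 0.2, 1, 0, 0, 0, -0.1, 0.1, 0.3, 1, 0, 0, 0, -0.1, 0.1, 0.32, 1, 0, 0, 0, -0.1, 0.1, 0.32, 1],
)

```text
time: 17.8
tool_pos: [0.5708, -0.0126, 0.1248]
ee_rot: [3.142, 0.0, -3.08]
wrist_force: [0.7, 0.3, -0.8]
width: 0.0145
finger_force: 30.0
```

Emit:
move_arm(
  deltas=[0, 0, 0, -0.05, 0, 0, 1, 0, 0, 0, -0.1, 0, 0, 1, 0, 0, 0, -0.15, 0, 0, 1, 0, 0, 0, -0.2, 0, 0, 1],
)

```text
time: 18.2
tool_pos: [0.5728, -0.0125, 0.1248]
ee_rot: [3.142, -0.0, -3.08]
wrist_force: [-0.4, -0.1, 0.2]
width: 0.014
finger_force: 30.0
```

Emit:
move_arm(
  deltas=[0, 0, 0, 0.2, 0, 0, 1, 0, 0, 0, 0.2, 0, 0.07, 1, 0, 0, 0, 0.2, 0, 0.14, 1, 0, 0, 0, 0.2, 0, 0.14, 1],
)

```text
time: 18.6
tool_pos: [0.5712, -0.0126, 0.1244]
ee_rot: [-3.141, 0.002, -3.08]
wrist_force: [-0.6, 1.4, 4.2]
width: 0.0141
finger_force: 30.0
```

Emit:
move_arm(
  deltas=[0, 0, 0, -0.06, 0, 0, 1, 0, 0, 0, -0.12, 0, 0, 1, 0, 0, 0, -0.18, 0, 0, 1, 0, 0, 0, -0.2, 0, 0, 1],
)

```text
time: 19.0
tool_pos: [0.5725, -0.0126, 0.1244]
ee_rot: [-3.141, -0.0, -3.08]
wrist_force: [-1.8, -0.3, 6.0]
width: 0.0143
finger_force: 30.0
```

Run:
```python
from h import *
np.set_printoptions(linewidth=200)
s=snap('scene','sc7');o=robot.get_obs();print(o['tool_pos'],o['wrist_force'])
a=load('sc5')
print('shift vs sc5',jawshift(a,s))
print(rb(s)[183:195,252:264].astype(int));print(s['image'].astype(int).sum(2)[183:195,252:264])
```

```text
[ 0.57252477 -0.01256968  0.12440026] [-2.34811189 -0.38359609  6.2149811 ]
shift vs sc5 (-0.125, 0.0, 0.944)
[[ -2 -27 -18  -5   3   6   6   2  -9 -19   0   7]
 [-27 -20 -24 -20  -2   9   7   0 -22 -16 -23 -29]
 [-19 -21 -17 -15  -3   9   8  -1 -27 -16 -17 -22]
 [-21 -21 -26 -23  -3   4   6  -4 -24 -20 -22 -25]
 [-21 -18 -23 -23  -6   7   7   0 -20 -21 -24 -20]
 [-26 -20 -24 -16  -3   9   3  -9 -12 -24 -19 -22]
 [-21 -19 -23 -14  -1  10   6  -9 -22 -21 -19 -21]
 [-21 -18 -24 -17  -1  10   9 -15 -23 -24 -27 -18]
 [-28 -24 -21 -23 -19 -11 -16 -26 -25 -21 -16 -25]
 [-23 -24 -18 -25 -21 -24 -27 -23 -18 -17 -26 -26]
 [-19 -22 -19 -23 -20 -18 -22 -20 -15 -21 -13 -23]
 [-22 -18 -20 -21 -25 -13 -23 -28 -24 -20 -20 -23]]
[[ 72  34  50 105 147 173 165 155  83  58  68 125]
 [ 40  38  32  67 111 137 151 112  57  63  27  45]
 [ 42  62  71  65 103 163 161 105  36  73  63  50]
 [ 54  28  47  39 115 163 162 108  30  64  35  38]
 [ 44  50  47  37 103 168 147 106  50  59  31  61]
 [ 44  57  40  78 100 153 162  97  44  57  54  44]
 [ 49  27  56  67 103 158 142  65  47  49  68  50]
 [ 42  74  53  69 121 162 164  65  52  45  39  64]
 [ 42  49  40  48  57  95  65  43  60  42  58  34]
 [ 39  30  62  45  53  57  47  43  64  66  35  34]
 [ 68  35  36  37  51  40  66  23  65  43  66  36]
 [ 45  58  62  54  29  69  36  51  44  55  33  44]]
```

Emit:
move_arm(
  deltas=[0, 0, 0, 0.05, -0.07, -0.04, 1, 0, 0, 0, 0.1, -0.08, -0.04, 1, 0, 0, 0, 0.15, -0.08, -0.04, 1, 0, 0, 0, 0.2, -0.08, -0.04, 1, 0, 0, 0, 0.25, -0.08, -0.04, 1],
)

```text
time: 19.55
tool_pos: [0.5709, -0.0131, 0.1244]
ee_rot: [3.141, 0.002, -3.08]
wrist_force: [-0.9, 1.0, 4.8]
width: 0.0139
finger_force: 30.0
```

Emit:
move_arm(
  deltas=[0, 0, 0, 0.05, 0, 0, 1, 0, 0, 0, 0.1, 0, 0, 1, 0, 0, 0, 0.15, 0, 0, 1, 0, 0, 0, 0.15, 0, 0, 1],
)

```text
time: 19.95
tool_pos: [0.5696, -0.0133, 0.1242]
ee_rot: [3.141, 0.002, -3.08]
wrist_force: [0.7, 2.3, 4.2]
width: 0.0142
finger_force: 30.0
```

Emit:
move_arm(
  deltas=[0, 0, 0, 0, 0.05, 0, 1, 0, 0, 0, 0, 0.1, 0, 1, 0, 0, 0, 0, 0.15, 0, 1, 0, 0, 0, 0, 0.2, 0, 1],
)

```text
time: 20.35
tool_pos: [0.568, -0.0124, 0.1224]
ee_rot: [-3.14, -0.003, -3.081]
wrist_force: [1.1, -2.4, -2.5]
width: 0.0142
finger_force: 30.0
```

Emit:
move_arm(
  deltas=[0, 0, 0, -0.06, 0, 0, 1, 0, 0, 0, -0.12, 0, 0, 1, 0, 0, 0, -0.12, -0.1, 0, 1, 0, 0, 0, -0.06, -0.2, 0, 1],
)

```text
time: 20.75
tool_pos: [0.5693, -0.0131, 0.1236]
ee_rot: [3.14, -0.0, -3.08]
wrist_force: [-1.2, -0.5, -0.3]
width: 0.0142
finger_force: 30.0
```

Emit:
move_arm(
  deltas=[0, 0, 0, 0, 0, 0.1, 1, 0, 0, 0, 0, 0, 0.2, 1, 0, 0, 0, 0, 0, 0.3, 1, 0, 0, 0, 0, 0, 0.3, 1],
)

```text
time: 21.15
tool_pos: [0.5693, -0.0134, 0.1206]
ee_rot: [3.141, -0.0, -3.08]
wrist_force: [-0.3, 0.2, -0.8]
width: 0.0143
finger_force: 30.0
```

Emit:
move_arm(
  deltas=[0, 0, 0, 0, 0, 0.2, 1, 0, 0, 0, 0, 0, 0.4, 1, 0, 0, 0, 0, 0, 0.5, 1, 0, 0, 0, 0, 0, 0.6, 1, 0, 0, 0, 0, 0, 0.6, 1],
)

```text
time: 21.65
tool_pos: [0.5693, -0.0135, 0.1145]
ee_rot: [3.141, -0.0, -3.08]
wrist_force: [-0.5, 0.6, -1.8]
width: 0.0144
finger_force: 30.0
```

Emit:
move_arm(
  deltas=[0, 0, 0, 0, 0, 0.1, 1, 0, 0, 0, 0, 0, 0.2, 1, 0, 0, 0, 0, 0, 0.3, 1, 0, 0, 0, 0, 0, 0.3, 1],
)

```text
time: 22.05
tool_pos: [0.5694, -0.0135, 0.1116]
ee_rot: [3.141, -0.0, -3.08]
wrist_force: [0.1, 0.4, -1.0]
width: 0.0143
finger_force: 30.0
```

Emit:
move_arm(
  deltas=[0, 0, 0, 0, 0, 0.2, 1, 0, 0, 0, 0, 0, 0.4, 1, 0, 0, 0, 0, 0, 0.6, 1, 0, 0, 0, 0, 0, 0.8, 1, 0, 0, 0, 0, 0, 1.0, 1, 0, 0, 0, 0, 0, 1.2, 1, 0, 0, 0, 0, 0, 1.4, 1, 0, 0, 0, 0, 0, 1.4, 1],
)

```text
time: 22.85
tool_pos: [0.5693, -0.0135, 0.0973]
ee_rot: [3.141, -0.0, -3.08]
wrist_force: [-0.9, 0.1, -1.9]
width: 0.0144
finger_force: 30.0
```

Emit:
move_arm(
  deltas=[0, 0, 0, 0, 0, 0.2, 1, 0, 0, 0, 0, 0, 0.4, 1, 0, 0, 0, 0, 0, 0.6, 1, 0, 0, 0, 0, 0, 0.8, 1, 0, 0, 0, 0, 0, 0.9, 1, 0, 0, 0, 0, 0, 0.9, 1],
)

```text
time: 23.45
tool_pos: [0.5693, -0.0134, 0.089]
ee_rot: [3.141, -0.0, -3.08]
wrist_force: [-1.2, 0.2, 1.4]
width: 0.0147
finger_force: 30.0
```

Now press past the spring ball, a little at a time.

Emit:
move_arm(
  deltas=[0, 0, 0, 0, 0, 0.1, 1, 0, 0, 0, 0, 0, 0.2, 1, 0, 0, 0, 0, 0, 0.3, 1, 0, 0, 0, 0, 0, 0.4, 1, 0, 0, 0, 0, 0, 0.4, 1],
)

```text
time: 23.95
tool_pos: [0.5693, -0.0135, 0.086]
ee_rot: [3.142, 0.0, -3.08]
wrist_force: [-3.9, -0.0, 5.4]
width: 0.0141
finger_force: 30.0
```

Emit:
move_arm(
  deltas=[0, 0, 0, 0, 0, 0.1, 1, 0, 0, 0, 0, 0, 0.2, 1, 0, 0, 0, 0, 0, 0.3, 1, 0, 0, 0, 0, 0, 0.3, 1],
)

```text
time: 24.35
tool_pos: [0.5692, -0.0134, 0.0828]
ee_rot: [3.142, -0.0, -3.08]
wrist_force: [-4.3, 0.6, 5.4]
width: 0.0141
finger_force: 30.0
```

Emit:
move_arm(
  deltas=[0, 0, 0, 0, 0, 0.1, 1, 0, 0, 0, 0, 0, 0.2, 1, 0, 0, 0, 0, 0, 0.3, 1, 0, 0, 0, 0, 0, 0.3, 1],
)

```text
time: 24.75
tool_pos: [0.5692, -0.0135, 0.0798]
ee_rot: [3.142, -0.0, -3.08]
wrist_force: [-4.5, 0.7, 5.0]
width: 0.0141
finger_force: 30.0
```

Emit:
move_arm(
  deltas=[0, 0, 0, 0, 0, 0.1, 1, 0, 0, 0, 0, 0, 0.2, 1, 0, 0, 0, 0, 0, 0.2, 1],
)

```text
time: 25.05
tool_pos: [0.5692, -0.0135, 0.0788]
ee_rot: [-3.142, 0.0, -3.08]
wrist_force: [-5.4, 0.6, 8.5]
width: 0.0145
finger_force: 30.0
```

Emit:
move_arm(
  deltas=[0, 0, 0, 0, 0, 0.1, 1, 0, 0, 0, 0, 0, 0.2, 1, 0, 0, 0, 0, 0, 0.2, 1],
)

```text
time: 25.35
tool_pos: [0.5693, -0.0135, 0.0787]
ee_rot: [-3.141, 0.001, -3.08]
wrist_force: [-8.7, 1.0, 16.6]
width: 0.014
finger_force: 30.0
```

Emit:
move_arm(
  deltas=[0, 0, 0, 0, 0, 0.1, 1, 0, 0, 0, 0, 0, 0.2, 1, 0, 0, 0, 0, 0, 0.2, 1],
)

```text
time: 25.65
tool_pos: [0.5694, -0.0136, 0.0787]
ee_rot: [-3.141, 0.002, -3.08]
wrist_force: [-11.8, 1.2, 21.7]
width: 0.0142
finger_force: 30.0
```

Emit:
move_arm(
  deltas=[0, 0, 0, 0, 0, -0.4, 1, 0, 0, 0, 0, 0, -0.4, 0.2, 0, 0, 0, 0, 0, -0.4, 0.2, 0, 0, 0, 0, 0, -0.4, 0.2, 0, 0, 0, 0, 0, -0.4, 0.2, 0, 0, 0, 0, 0, -4, 0.2, 0, 0, 0, 0, 0, -8, 0.2, 0, 0, 0, 0, 0, -12, 0.2],
)

```text
time: 26.45
tool_pos: [0.5691, -0.0135, 0.1931]
ee_rot: [3.141, -0.002, -3.08]
wrist_force: [0.2, -0.8, 0.5]
width: 0.0373
finger_force: 0.0
```

Emit:
move_arm(
  deltas=[0, 0, 0, 5, 0, 0, 0.2, 0, 0, 0, 10, 0, 0, 0.2, 0, 0, 0, 15, 0, 0, 0.2, 0, 0, 0, 18, 0, 0, 0.2, 0, 0, 0, 18, 0, 0, 0.2, 0, 0, 0, 18, 0, 0, 0.2],
)

```text
time: 27.05
tool_pos: [0.3901, -0.0246, 0.1931]
ee_rot: [-3.141, 0.002, -3.081]
wrist_force: [-0.0, -0.2, -0.2]
width: 0.0376
finger_force: 0.0
```

Run:
```python
from h import *
o=robot.get_obs();print(o['tool_pos'],o['wrist_force'],o['width'])
s=snap('scene','sc8');t=snap('top','top8')
a=cv2.imread('pics/sc8.png');b=cv2.imread('pics/top8.png')
A=cv2.resize(a[165:205,238:278],(400,400),interpolation=cv2.INTER_CUBIC)
B=cv2.resize(b[170:210,235:275],(400,400),interpolation=cv2.INTER_CUBIC)
cv2.imwrite('pics/c8.png',np.hstack([A,B]))
```

```text
[ 0.39013911 -0.02464252  0.19308274] [-0.04942089 -0.21233317 -0.22652608] 0.037626358036157936
```

View pics/c8.png

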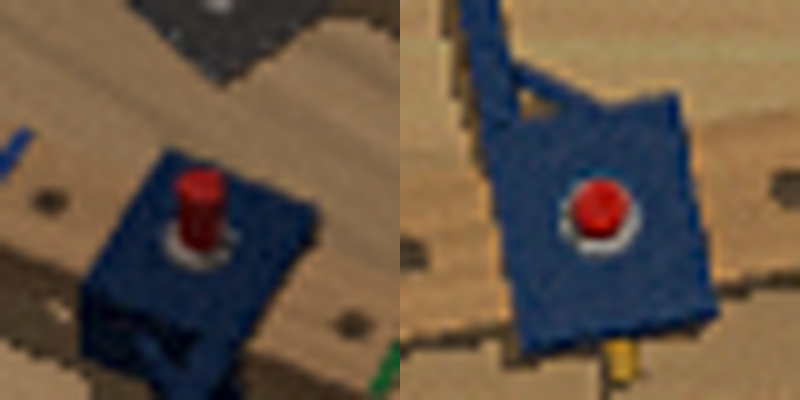

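c8 shows the pin upright, released, and its collar flush on the jaw: around (200,245) in the scene crop and (600,215) in the top crop.

```bash
python3 -c "
from bench import robot
print(robot.close_job())"
```

```text
the job is handed in; nothing more can be done
None
```

The jaw is at the hole beside the orange mark and the red pin is home and released, collar seated on the jaw; I handed the job in at about 27 s, and the hand-in returned no verdict.

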